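# Hook the tape on the batten and lock it taut

## Task

Get the tape measure ready for spacing out the candles on the wooden gauge board: hook the end of its blade over the outer edge of the tall batten, and with the end hooked draw the case straight back against its spring, above and past the low ridge. Then set the case down upright on the board behind the ridge, in line with the board, and let go, so that the ridge locks it and the blade stays drawn out. Leave the wax tin, the card holder and the open candle where they stand.

Things in the scene. Friction and masses are not known exactly. Their poses are not given: they have to be found in the camera images.
- tape_mid (a point): Centre of the tape measure's case: dark steel box with a light disc on each flat side, 84 mm long (x), 36 thick (y), 66 tall, 0.4 kg, loose on the table. Underside 33 mm below this point, front face 42 mm ahead. x points forward, the way the blade comes out; z up. Grasp from above across the 36 mm. The rigid white blade (18 mm wide, 2 thick) has its underside 30 mm above the case's underside.
- tape_hook (a point): Lower tip, on the inner face (toward the case), of the steel hook at the blade's end: a plate 20 mm wide, 3 thick, hanging straight down. Tip 26 mm below the blade's underside, 4 mm above the level of the case's underside. Inner face 97 mm ahead of tape_mid (55 mm ahead of the case's front) with the blade home; the drawn-out length adds to this. Axes as tape_mid.
- tape_blade (a joint): How far the blade is drawn out of the case, m: 0 = home (start), 0.065 = end of travel. A spring draws it home: about 2 N at 0, 4.4 N at 0.065. With the hook on the batten's edge and the case's front against the ridge (case centre at gauge x = -32 mm) it reads 0.045.
- gauge: Light wooden board fixed to the table, 220 (x) x 90 x 8 mm; origin: centre of its underside; x along it toward the batten, z up. Cross-bars 80 mm wide: tall batten at x = +90 to +110 mm, top 36 mm above the table, its outer face (x = +110, flush with the board's end) is the edge to hook; low ridge at x = +10 to +20 mm, top 18 mm above the table. The case goes on the -x side of the ridge.
- tin: Bystander: flat closed wax tin, 61 x 88 x 22 mm, loose; origin at the centre of its underside.
- cards: Bystander: low clear holder with a stack of cards, 65 x 92 x 19 mm, loose; origin at the centre of its underside.
- tester: Bystander: open candle in a glass, 67 mm wide, 74 mm tall, loose; origin at the centre of its underside.

How it is judged:
By the outcome, as a careful person would: the job done as asked, in the order asked, and still so for the second after the job is handed in, with the robot touching nothing.
It also fails if it takes over 35 s, if anything falls off the work surface, if the arm or the gripper's body presses on something with over 40 N, if the wrist force passes 120 N, or if a joint passes its speed limit or range.

## Robot

A 6-joint arm with a two-finger parallel gripper is mounted at the origin on a cart in front of the work surface, level with it; the furniture and walls round the work are solid. World frame = base frame: x ahead of the robot, y to its left, z up, the work surface at z = 0. Lengths are in m, angles in rad, forces in N, time in s.
With the tool pointing down it reaches from about 0.4 to 0.925 m from the base axis. Payload 12.5 kg.
Tool frame: the origin (TCP) lies midway between the tips of the shut fingers; the grasp point (between the pads) lies arm.hold_point_z behind it (arm.hold_point_z is the distance from the TCP to the grasp point, in m); z points along the fingers, y is the line along which they close (so a half turn about z gives the same grasp; the last joint's range is limited). The gripper opens to 95 mm and grips with 3 to 60 N. Pads are 20 mm wide; open, the fingers measure 119 mm over their backs; the gripper's body (75 mm by 180 mm) begins 59 mm behind the grasp point.
Start: joints at [1.005, 0.491, 1.559, -0, 1.092, -0.106], TCP at [0.277, 0.56, 0.215] pointing down, gripper open.
Joint ranges: [-3.1, 3.1], [-0.84, 2.19], [0.05, 2.79], [-1.13, 4.28], [0.06, 2.93], [-2.69, 2.69]. Speed limits (rad/s): [2.22, 2.22, 2.79, 3.14, 3.14, 3.14].

## Interface

Orientations are given as a 3x3 rotation matrix whose columns are the frame's x, y, z axes.
In Python, from bench import arm, imaging gives the robot as it stands.
- The arm moves only by the tool move_arm, never from a script. Its argument "series" is a list of rows, each an object with "slide": the shift along the tool's x, y, z scaled (see below), a list of three; "yaw": the turn about the tool's z scaled (see below). In form: [{"slide": [dx, dy, dz], "yaw": yaw}, ...]. A call has 1 to 5 rows; each row is the pose to reach, as a shift and turn from the pose commanded when the call began, along the tool's axes at that moment; what a row does not reach only later rows make up. The controller multiplies each number of a shift by 0.5 m and each number of a turn by 0.5 rad. A row lasts 1/10 s, in which the tool goes at most 50 mm and 8.59 degrees, less where a joint would pass 70% of its speed; a pose out of reach is approached as far as the arm can. A call with a number of a shift or a turn outside -1 to 1 is refused whole. A call with a gripper value outside its range is refused whole. "jaw" is the closure, from 0 (fully open) to 1 (shut), set as the call begins (left out, the last holds). The fingers move at their own pace and stop on an object; "squeeze" is the grip in N (left out, the last holds). Time passes only in rows, so rows that repeat a pose let the fingers close. It gives the time, the measured TCP pose, the force, the opening and the grip force at its end, in the units of the state.
- arm.sense(): the state, without advancing time (a new reading comes with each control period).
- imaging.capture(name): name is "side" or "top" or "wrist"; returns the picture (400x640x3 uint8, red, green, blue); there is no depth.
- imaging.camera_info(name): a dict with "intrinsics" (3x3 intrinsics, pixels), "extrinsics" (4x4, takes a point from world to camera coordinates). Camera axes: x right, y up, looking along -z (the intrinsics and any distortion apply to the point x, -y, -z); pixel columns grow to the right and rows downward; lengths in m; the calibration is good to about 2 mm. A picture is of the moment at which its call begins: read the wrist's pose just before it. camera_info takes no time and is no camera call; for the wrist camera it gives the pose at the moment of the call.
- arm.hand_in(): hands the job in; it is judged then, once.
The state is a dict: "clock": time; "joints": joint angles; "qd": joint speeds; "effort": joint torques, N m; "eef_pos": TCP position; "tool_rot": TCP orientation; "force": force on the tool from outside, world axes, zero at the start; "torque": the same for the moment, N m; "opening": finger opening in m; "finger_force": force on a finger pad.
Only numpy, scipy, OpenCV 4.12 (cv2) and the standard library are available. Lean on these libraries where they do the work, as an engineer would, in place of code of your own. Each camera call takes 0.05 s, during which the arm holds its last target. There are 200 camera calls.

## Working session

There is one attempt and no reset: what is moved stays moved. The work goes in short steps, Python scripts to look and compute and a tool call to move; the robot and the scene stay as the last step left them, time stands still between calls to the robot, and variables do not carry over. Pictures are saved under pics/ and viewed, at most 10 in all, crops included, and the job is handed in when it is done.

Besides the shell and the picture viewer there is one more tool, called after "Emit:" in YAML: its name, and indented under it one key for each argument. move_arm: Moves the arm, as the interface text tells. Its arguments: {"type":"object","properties":{"series":{"type":"array","items":{"type":"object","properties":{"slide":{"type":"array","items":{"type":"number","minimum":-1,"maximum":1}},"yaw":{"type":"number","minimum":-1,"maximum":1}}}},"jaw":{"type":"number"},"squeeze":{"type":"number"}},"required":["series"]}

```bash
mkdir -p pics; python3 - <<'E'
from bench import arm, imaging
import cv2, numpy as np
s=arm.sense(); print(s['clock'],s['eef_pos'],np.round(s['tool_rot'],3),s['opening'],arm.hold_point_z)
for n in ['side','top']:
    im=imaging.capture(n); cv2.imwrite(f'pics/{n}0.png',im[:,:,::-1])
    c=imaging.camera_info(n); print(n,np.round(c['intrinsics'],1),np.round(c['extrinsics'],3), [k for k in c])
E
```

```text
0.0 [0.27719676 0.5598767  0.21405664] [[-0.896  0.444 -0.001]
 [ 0.444  0.896 -0.001]
 [ 0.    -0.001 -1.   ]] 0.09548332863833724 0.0188
side [[455.1   0.  313.9]
 [  0.  455.1 191.2]
 [  0.    0.    1. ]] [[ 0.911 -0.412  0.023 -0.587]
 [ 0.159  0.401  0.902 -0.082]
 [-0.38  -0.818  0.431 -1.195]
 [ 0.     0.     0.     1.   ]] ['intrinsics', 'extrinsics']
top [[400.6   0.  319.6]
 [  0.  400.6 195.8]
 [  0.    0.    1. ]] [[-0.024 -0.999 -0.022 -0.143]
 [ 0.983 -0.027  0.181 -0.559]
 [-0.181 -0.017  0.983 -1.067]
 [ 0.     0.     0.     1.   ]] ['intrinsics', 'extrinsics']
```

View pics/top0.png

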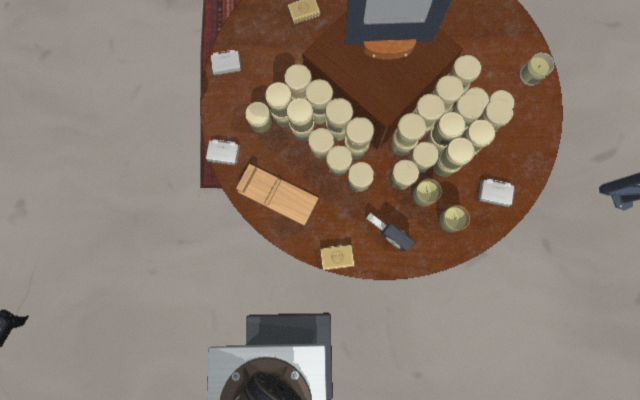

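View pics/side0.png

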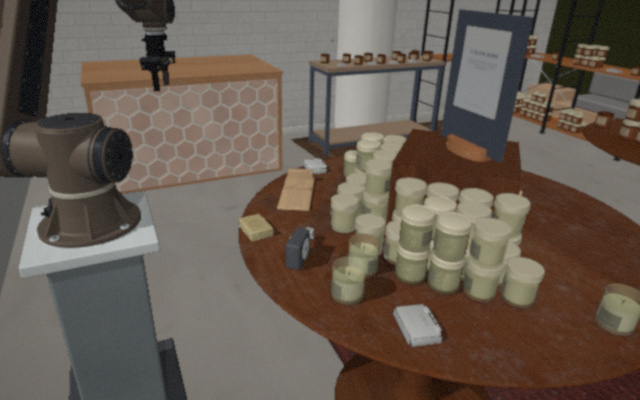

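The top view shows the gauge at about (277,194) with the batten at its left end, and the tape at about (390,232) with its hook end toward (372,217). Next I measure both.

```bash
cat > h.py <<'E'
import numpy as np, cv2
from bench import arm, imaging
def proj(c,P):
    K,E=c['intrinsics'],c['extrinsics']; p=(E[:3,:3]@np.atleast_2d(P).T).T+E[:3,3]
    q=np.c_[p[:,0],-p[:,1],-p[:,2]]; q=q/q[:,2:]; return (q@K.T)[:,:2]
def ray(c,uv,z):
    K,E=c['intrinsics'],c['extrinsics']; d=np.linalg.inv(K)@[uv[0],uv[1],1]; d=E[:3,:3].T@(d*[1,-1,-1])
    o=-E[:3,:3].T@E[:3,3]; return o+d*(z-o[2])/d[2]
E
python3 - <<'E'
from h import *
c=imaging.camera_info('top'); im=cv2.imread('pics/top0.png')
crop=im[150:260,225:425]; cv2.imwrite('pics/crop0.png',cv2.resize(crop,None,fx=4,fy=4,interpolation=cv2.INTER_CUBIC))
hsv=cv2.cvtColor(im,cv2.COLOR_BGR2HSV)
print(hsv[200,290],hsv[235,398],hsv[218,374], hsv[220,340])
m=cv2.inRange(hsv,(8,60,150),(22,190,255)); m[:,:230]=0;m[:,325:]=0;m[:160]=0;m[228:]=0
ct=max(cv2.findContours(m,0,2)[0],key=cv2.contourArea); r=cv2.minAreaRect(ct); b=cv2.boxPoints(r); print(r,b)
for q in b: print(ray(c,q,0.008).round(4))
for z in (.0,.066):
  for q in [(390,232),(372,217)]: print(z,ray(c,q,z).round(3))
E
```

```text
[ 16 109 205] [107  20  89] [ 60   3 223] [ 12 175 109]
((276.3000183105469, 193.89999389648438), (77.36795043945312, 30.857738494873047), 26.56505012512207) [[234.80002 190.4    ]
 [248.6     162.79999]
 [317.80002 197.4    ]
 [304.00003 225.     ]]
[0.5853 0.0901 0.008 ]
[0.6672 0.0504 0.008 ]
[ 0.558  -0.1511  0.008 ]
[ 0.479  -0.1099  0.008 ]
0.0 [ 0.453 -0.355  0.   ]
0.0 [ 0.498 -0.305  0.   ]
0.066 [ 0.448 -0.344  0.066]
0.066 [ 0.489 -0.298  0.066]
```

View pics/crop0.png

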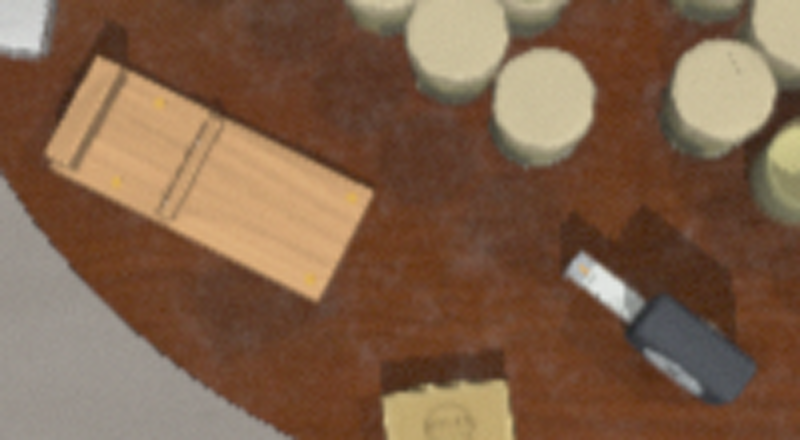

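The 4x crop gives the board's near end corners at (373,188) and (318,300) and the batten top's outer corners at (98,57) and (48,155). The blade end is at (580,253)–(565,273) and the case's top corners are around (665,293), (757,362), (728,402) and (632,335).

```bash
python3 - <<'E'
from h import *
c=imaging.camera_info('top'); E=c['extrinsics']; print('cam',(-E[:3,:3].T@E[:3,3]).round(3))
f=lambda u,v,z: ray(c,((u+.5)/4-.5+225,(v+.5)/4-.5+150),z)
a,b=f(373,188,.008),f(318,300,.008); p,q=f(98,57,.036),f(48,155,.036)
print('board',a,b,p,q,np.linalg.norm(a-b),np.linalg.norm(p-q))
A=(a+b)/2;B=(p+q)/2;d=(B-A)[:2];print('len',np.linalg.norm(d),'yaw',np.degrees(np.arctan2(d[1],d[0])),'ctr',(A+B)/2, 'endyaws',[np.degrees(np.arctan2(*(w[::-1])))for w in ((b-a)[:2],(q-p)[:2])])
h1,h2=f(580,253,.032),f(565,273,.032); h=(h1+h2)/2
g=[f(*w,.066) for w in ((663,294),(757,362),(728,402),(632,335))]
for w in g: print(w.round(4))
print('tape edges',np.linalg.norm(g[0]-g[1]),np.linalg.norm(g[1]-g[2]),np.linalg.norm(g[3]-g[0]))
C=sum(g)/4; d=(h-C)[:2]; print('C',C,'hook',h,np.linalg.norm(d),np.degrees(np.arctan2(d[1],d[0])))
s=arm.sense(); w=imaging.camera_info('wrist'); E=w['extrinsics']; R=s['tool_rot']; o=-E[:3,:3].T@E[:3,3]
print('wristcam in tool',R.T@(o-s['eef_pos']),(R.T@E[:3,:3].T).round(3),w['intrinsics'])
E
```

```text
cam [ 0.352 -0.176  1.147]
board [ 0.56022002 -0.15140167  0.008     ] [ 0.48005786 -0.11027765  0.008     ] [0.65618294 0.04331869 0.036     ] [0.58532178 0.07839029 0.036     ] 0.09009526823502828 0.07906529790049721
len 0.21649412286869388 yaw 62.30662074126156 ctr [ 0.57044565 -0.03499258  0.022     ] endyaws [np.float64(152.84170478342506), np.float64(153.66763029895134)]
[ 0.4715 -0.3467  0.066 ]
[ 0.4243 -0.4068  0.066 ]
[ 0.3982 -0.3858  0.066 ]
[ 0.4444 -0.3244  0.066 ]
tape edges 0.07644571044245828 0.033427337277393346 0.035081678042071
C [ 0.43462735 -0.36591853  0.066     ] hook [ 0.49869123 -0.29022548  0.032     ] 0.09916460603624762 49.75662280857553
wristcam in tool [ 0.07427836  0.0003057  -0.16952625] [[ 0.001  0.965  0.263]
 [ 1.    -0.001 -0.001]
 [-0.     0.263 -0.965]] [[276.72888155   0.         317.93814554]
 [  0.         276.72888155 203.35787538]
 [  0.           0.           1.        ]]
```

Estimates: board centre (0.570,-0.034) with yaw 62.6°, tape centre (0.435,-0.366) with yaw about 51°. The sizes come out as specified. I'll swing over there and look with the wrist camera.

Emit:
move_arm:
  series:
    - {"slide": [-0.43, -0.23, 0], "yaw": 1}
    - {"slide": [-0.43, -0.23, 0], "yaw": 1}
    - {"slide": [-0.43, -0.23, 0], "yaw": 1}
    - {"slide": [-0.43, -0.23, 0], "yaw": 1}
    - {"slide": [-0.43, -0.23, 0], "yaw": 1}
  jaw: 0

```text
clock: 0.6
eef_pos: [0.4199, 0.3596, 0.2145]
tool_rot: [[-0.572, 0.82, -0.0], [0.82, 0.572, -0.0], [-0.0, -0.0, -1.0]]
force: [-0.1, 0.4, 0.6]
opening: 0.0953
finger_force: 0.0
```

```bash
cat >> h.py <<'E'
def go(x,y,z,head=None):
    s=arm.sense(); R=s['tool_rot']; h0=np.degrees(np.arctan2(R[1,0],R[0,0]))
    d=R.T@(np.array([x,y,z])-s['eef_pos'])
    print('t',round(s['clock'],2),'pos',s['eef_pos'].round(4),'head',h0.round(2),'F',np.round(s['force'],1),'open',round(s['opening'],4),'ff',np.round(s['finger_force'],1))
    print('slide',(d/.5).round(4),'yaw',None if head is None else round(np.radians(h0-head)/.5,4))
E
python3 -c "
from h import *
go(.5,.1,.215,51)"
```

```text
t 0.6 pos [0.4199 0.3596 0.2145] head 124.88 F [-0.1  0.4  0.6] open 0.0953 ff 0.0
slide [-0.5176 -0.1655 -0.0009] yaw 2.579
```

Emit:
move_arm:
  series:
    - {"slide": [-0.46, -0.15, 0], "yaw": 1}
    - {"slide": [-0.46, -0.15, 0], "yaw": 1}
    - {"slide": [-0.46, -0.15, 0], "yaw": 1}
    - {"slide": [-0.46, -0.15, 0], "yaw": 1}
    - {"slide": [-0.46, -0.15, 0], "yaw": 1}

```text
clock: 1.1
eef_pos: [0.4897, 0.1279, 0.2145]
tool_rot: [[-0.108, 0.994, -0.0], [0.994, 0.108, -0.0], [-0.0, -0.0, -1.0]]
force: [-0.1, 0.3, -0.4]
opening: 0.0951
finger_force: 0.0
```

Emit:
move_arm:
  series:
    - {"slide": [-0.48, -0.05, 0], "yaw": 1}
    - {"slide": [-0.48, -0.05, 0], "yaw": 1}
    - {"slide": [-0.48, -0.05, 0], "yaw": 1}
    - {"slide": [-0.48, -0.05, 0], "yaw": 1}
    - {"slide": [-0.48, -0.05, 0], "yaw": 1}

```text
clock: 1.6
eef_pos: [0.4908, -0.1135, 0.2145]
tool_rot: [[0.382, 0.924, -0.0], [0.924, -0.382, 0.0], [-0.0, -0.0, -1.0]]
force: [0.6, -0.7, 0.2]
opening: 0.0952
finger_force: 0.0
```

Emit:
move_arm:
  series:
    - {"slide": [-0.45, 0.09, 0], "yaw": 0.58}
    - {"slide": [-0.45, 0.09, 0], "yaw": 0.58}
    - {"slide": [-0.45, 0.09, 0], "yaw": 0.58}
    - {"slide": [-0.45, 0.09, 0], "yaw": 0.58}
    - {"slide": [-0.45, 0.09, 0], "yaw": 0.58}

```text
clock: 2.1
eef_pos: [0.4464, -0.3394, 0.2143]
tool_rot: [[0.63, 0.777, -0.0], [0.777, -0.63, -0.0], [-0.0, -0.0, -1.0]]
force: [-0.9, 2.0, 0.6]
opening: 0.0951
finger_force: 0.0
```

```bash
python3 - <<'E'
from h import *
go(.435,-.366,.12,51)
im=imaging.capture('wrist'); c=imaging.camera_info('wrist'); np.savez('w1.npz',**c)
cv2.imwrite('pics/w1.png',im[:,:,::-1]); print(ray(c,(320,300),.03))
E
```

```text
t 2.1 pos [ 0.4464 -0.3394  0.2143] head 50.98 F [-0.9  2.   0.6] open 0.0951 ff 0.0
slide [-0.0556  0.0157  0.1886] yaw -0.0007
[ 0.34175287 -0.47522689  0.03      ]
```

View pics/w1.png

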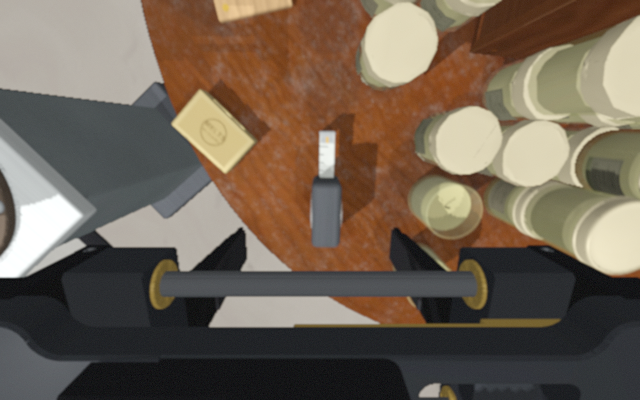

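The wrist view shows the blade's end at about (327,131), the case's top at about (313..341,179) to (314..338,246), and the board's near end at the top edge.

```bash
python3 - <<'E'
from h import *
c=dict(np.load('w1.npz')); im=cv2.imread('pics/w1.png')
hsv=cv2.cvtColor(im,cv2.COLOR_BGR2HSV)
m=cv2.inRange(hsv,(0,0,150),(180,40,255)); m2=np.zeros_like(m); m2[120:180,310:345]=m[120:180,310:345]
y,x=np.nonzero(m2)
for v in range(126,182,6): r=x[y==v]; print(v,(r.min(),r.max()) if len(r) else None,end=' ')
p=[ray(c,((x[y==v].min()+x[y==v].max())/2,v),.032)[:2] for v in range(136,176,3) if (y==v).any()]
p=np.array(p); l=cv2.fitLine(p.astype(np.float32),cv2.DIST_L2,0,.001,.001).ravel(); l=l*np.sign(l[0]); print('\nblade',np.degrees(np.arctan2(l[1],l[0])),l[2:])
tip=ray(c,(327,131),.032); print('tip',tip)
g=np.array([ray(c,q,.066) for q in ((313,179),(341,179),(338,246),(314,246))]);print(g.round(4),g.mean(0))
d=l[:2]; n=np.array([-d[1],d[0]])
print('center from tip', tip[:2]-.1*d,'lateral of case rel blade line',(g.mean(0)[:2]-l[2:])@n,'along',(tip[:2]-g.mean(0)[:2])@d)
print('dark rows',[(v,np.nonzero(hsv[v,300:355,2]<95)[0][[0,-1]]+300) for v in (190,205,220,240)])
E
```

```text
126 None 132 (np.int64(319), np.int64(334)) 138 (np.int64(319), np.int64(334)) 144 (np.int64(319), np.int64(334)) 150 (np.int64(319), np.int64(334)) 156 (np.int64(319), np.int64(334)) 162 (np.int64(319), np.int64(334)) 168 (np.int64(319), np.int64(333)) 174 (np.int64(319), np.int64(332)) 180 None 
blade 50.574326 [ 0.47961807 -0.3171686 ]
tip [ 0.49892898 -0.29422205  0.032     ]
[[ 0.4521 -0.3252  0.066 ]
 [ 0.4774 -0.3457  0.066 ]
 [ 0.4228 -0.41    0.066 ]
 [ 0.3997 -0.3912  0.066 ]] [ 0.43799368 -0.3680188   0.066     ]
center from tip [ 0.43542131 -0.37146695] lateral of case rel blade line -0.00014106548194894628 along 0.09570283186176674
dark rows [(190, array([339, 342])), (205, array([338, 353])), (220, array([338, 344])), (240, array([338, 338]))]
```

Emit:
move_arm:
  series:
    - {"slide": [-0.061, 0.022, 0.08], "yaw": 0.014}
    - {"slide": [-0.061, 0.022, 0.16], "yaw": 0.014}
    - {"slide": [-0.061, 0.022, 0.24], "yaw": 0.014}
    - {"slide": [-0.061, 0.022, 0.32], "yaw": 0.014}
    - {"slide": [-0.061, 0.022, 0.36], "yaw": 0.014}

```text
clock: 2.65
eef_pos: [0.4359, -0.3657, 0.0313]
tool_rot: [[0.634, 0.774, -0.003], [0.774, -0.634, 0.003], [0.001, -0.004, -1.0]]
force: [0.2, -0.0, -0.1]
opening: 0.0954
finger_force: 0.0
```

```bash
python3 -c "
from h import *
go(.436,-.370,.018,50.6)"
```

```text
t 2.65 pos [ 0.4359 -0.3657  0.0313] head 50.68 F [ 0.2 -0.  -0.1] open 0.0954 ff 0.0
slide [-0.0066  0.0057  0.0267] yaw 0.003
```

Emit:
move_arm:
  series:
    - {"slide": [0, 0, 0.013], "yaw": 0}
    - {"slide": [0, 0, 0.026], "yaw": 0}
    - {"slide": [0, 0, 0.026], "yaw": 0}

```text
clock: 2.95
eef_pos: [0.4371, -0.367, 0.0218]
tool_rot: [[0.633, 0.774, 0.0], [0.774, -0.633, -0.0], [0.0, 0.0, -1.0]]
force: [0.1, -0.8, -0.6]
opening: 0.095
finger_force: 0.0
```

```bash
python3 -c "
from h import *
go(.436,-.370,.018,50.6)"
```

```text
t 2.95 pos [ 0.4371 -0.367   0.0218] head 50.7 F [ 0.1 -0.8 -0.6] open 0.095 ff 0.0
slide [-0.0062  0.0021  0.0076] yaw 0.0037
```

Emit:
move_arm:
  series:
    - {"slide": [-0.006, 0.002, 0.007], "yaw": 0.003}
    - {"slide": [-0.006, 0.002, 0.007], "yaw": 0.003}

```text
clock: 3.15
eef_pos: [0.436, -0.3705, 0.0187]
tool_rot: [[0.635, 0.773, 0.001], [0.773, -0.635, -0.001], [-0.0, 0.001, -1.0]]
force: [0.2, -0.3, 0.0]
opening: 0.0949
finger_force: 0.0
```

Emit:
move_arm:
  series:
    - {"slide": [0, 0, 0]}
    - {"slide": [0, 0, 0]}
    - {"slide": [0, 0, 0]}
    - {"slide": [0, 0, 0]}
    - {"slide": [0, 0, 0]}
  jaw: 1
  squeeze: 40

```text
validation failed for argument at $.se...
```

```bash
python3 -c "
from h import *
go(.436,-.370,.018,50.6)"
```

```text
t 3.15 pos [ 0.436  -0.3705  0.0187] head 50.6 F [ 0.2 -0.3  0. ] open 0.0949 ff 0.0
slide [ 0.0007 -0.0006  0.0014] yaw -0.0001
```

Emit:
move_arm:
  series:
    - {"slide": [0, 0, 0], "yaw": 0}
    - {"slide": [0, 0, 0], "yaw": 0}
    - {"slide": [0, 0, 0], "yaw": 0}
    - {"slide": [0, 0, 0], "yaw": 0}
    - {"slide": [0, 0, 0], "yaw": 0}
  jaw: 1
  squeeze: 40

```text
clock: 3.65
eef_pos: [0.4359, -0.3699, 0.0181]
tool_rot: [[0.635, 0.773, 0.0], [0.773, -0.635, 0.0], [0.0, 0.0, -1.0]]
force: [0.3, 0.5, -0.4]
opening: 0.0602
finger_force: 0.0
```

```bash
python3 -c "
from h import *
go(.436,-.370,.13,50.6)"
```

```text
t 3.65 pos [ 0.4359 -0.3699  0.0181] head 50.61 F [ 0.3  0.5 -0.4] open 0.0602 ff 0.0
slide [ 0.      0.0004 -0.2237] yaw 0.0003
```

Emit:
move_arm:
  series:
    - {"slide": [0, 0, 0], "yaw": 0}
    - {"slide": [0, 0, 0], "yaw": 0}
    - {"slide": [0, 0, 0], "yaw": 0}
    - {"slide": [0, 0, 0], "yaw": 0}
    - {"slide": [0, 0, 0], "yaw": 0}

```text
clock: 4.15
eef_pos: [0.4355, -0.3696, 0.018]
tool_rot: [[0.635, 0.773, -0.001], [0.773, -0.635, 0.001], [0.0, -0.001, -1.0]]
force: [-3.4, 1.6, 2.0]
opening: 0.0357
finger_force: 40.0
```

```bash
python3 -c "
from h import *
go(.436,-.370,.13,50.6)"
```

```text
t 4.15 pos [ 0.4355 -0.3696  0.018 ] head 50.61 F [-3.4  1.6  2. ] open 0.0357 ff 40.0
slide [ 0.      0.0011 -0.2239] yaw 0.0004
```

Grasped (35.7 mm opening, 40 N). Lifting and carrying to the board.

Emit:
move_arm:
  series:
    - {"slide": [0, 0, -0.05], "yaw": 0}
    - {"slide": [0, 0, -0.12], "yaw": 0}
    - {"slide": [0, 0, -0.19], "yaw": 0}
    - {"slide": [0, 0, -0.22], "yaw": 0}
    - {"slide": [0, 0, -0.22], "yaw": 0}

```text
clock: 4.65
eef_pos: [0.4365, -0.3705, 0.1298]
tool_rot: [[0.635, 0.773, 0.003], [0.773, -0.635, -0.003], [-0.0, 0.004, -1.0]]
force: [-0.7, -0.4, -5.8]
opening: 0.0357
finger_force: 40.0
```

```bash
python3 -c "
from h import *
go(.565,-.044,.13,62.6)"
```

```text
t 4.65 pos [ 0.4365 -0.3705  0.1298] head 50.61 F [-0.7 -0.4 -5.8] open 0.0357 ff 40.0
slide [ 0.6678 -0.2158 -0.0014] yaw -0.4186
```

Emit:
move_arm:
  series:
    - {"slide": [0.07, -0.02, 0], "yaw": -0.05}
    - {"slide": [0.15, -0.05, 0], "yaw": -0.1}
    - {"slide": [0.23, -0.075, 0], "yaw": -0.15}
    - {"slide": [0.31, -0.1, 0], "yaw": -0.2}
    - {"slide": [0.39, -0.125, 0], "yaw": -0.25}

```text
clock: 5.15
eef_pos: [0.5111, -0.1778, 0.1265]
tool_rot: [[0.533, 0.846, -0.002], [0.846, -0.533, 0.001], [-0.0, -0.002, -1.0]]
force: [-0.1, -0.3, -5.5]
opening: 0.0355
finger_force: 40.0
```

```bash
python3 -c "
from h import *
go(.565,-.044,.13,62.6)"
```

```text
t 5.15 pos [ 0.5111 -0.1778  0.1265] head 57.81 F [-0.1 -0.3 -5.5] open 0.0355 ff 40.0
slide [ 0.2838 -0.0514 -0.007 ] yaw -0.1672
```

Emit:
move_arm:
  series:
    - {"slide": [0.08, -0.015, 0], "yaw": -0.05}
    - {"slide": [0.16, -0.03, 0], "yaw": -0.1}
    - {"slide": [0.23, -0.045, 0], "yaw": -0.15}
    - {"slide": [0.284, -0.051, 0], "yaw": -0.167}
    - {"slide": [0.284, -0.051, 0], "yaw": -0.167}

```text
clock: 5.65
eef_pos: [0.5659, -0.0429, 0.1263]
tool_rot: [[0.458, 0.889, -0.002], [0.889, -0.458, 0.001], [0.0, -0.002, -1.0]]
force: [-0.6, -0.4, -4.3]
opening: 0.0362
finger_force: 40.0
```

Emit:
move_arm:
  series:
    - {"slide": [0, 0, 0], "yaw": 0}
    - {"slide": [0, 0, 0], "yaw": 0}
    - {"slide": [0, 0, 0], "yaw": 0}

```text
clock: 5.95
eef_pos: [0.565, -0.0467, 0.1276]
tool_rot: [[0.462, 0.887, -0.001], [0.887, -0.462, 0.0], [-0.0, -0.001, -1.0]]
force: [-0.6, 0.6, -5.1]
opening: 0.036
finger_force: 40.0
```

```bash
python3 - <<'E'
from h import *
go(.565,-.044,.13,62.6)
im=imaging.capture('wrist'); c=imaging.camera_info('wrist'); np.savez('w2.npz',**c)
cv2.imwrite('pics/w2full.png',im[:,:,::-1]); cv2.imwrite('pics/w2.png',cv2.resize(im[0:300,140:540,::-1],None,fx=2,fy=2,interpolation=cv2.INTER_CUBIC))
E
```

```text
t 5.95 pos [ 0.565  -0.0467  0.1276] head 62.48 F [-0.6  0.6 -5.1] open 0.036 ff 40.0
slide [ 0.0047 -0.0025 -0.0047] yaw -0.0042
```

View pics/w2.png

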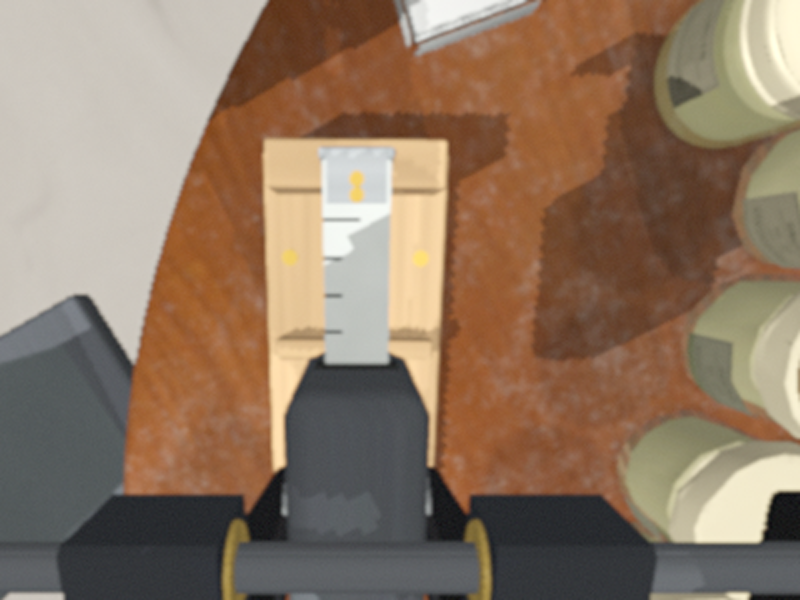

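The view shows the batten's outer edge at crop row 140 from (263,140) to (447,140), its inner edge near row 188, and the blade end/hook at row 150 (319..395), centred on the board.

```bash
python3 - <<'E'
from h import *
c=dict(np.load('w2.npz')); s=arm.sense(); T=s['eef_pos']; R=s['tool_rot']
f=lambda u,v,z: (R.T@(ray(c,((u+.5)/2-.5+140,(v+.5)/2-.5),z)-T))[:2]
P=lambda *a: np.round(f(*a)*1000,1)
print('outer edge',P(265,140,.036),P(447,140,.036)); print('inner',P(270,188,.036),P(442,189,.036))
print('board sides z8: L',P(263,160,.008),P(273,460,.008),' R',P(448,160,.008),P(437,460,.008))
print('ridge z18',P(275,341,.018),P(440,341,.018))
zb=T[2]-.018+.032
print('blade',P(319,150,zb),P(394,150,zb),P(322,250,zb),P(390,250,zb), P(326,362,zb),P(388,362,zb))
E
```

```text
outer edge [122.9 -39.9] [122.9  38.8]
inner [103.4 -38.5] [103.1  37.5]
board sides z8: L [119.2 -45.5] [-35.1 -46.6]  R [119.3  43.9] [-34.9  44.6]
ridge z18 [ 32.9 -41.5] [33.  42.1]
blade [100.9  -9.9] [100.9   9.4] [76.  -9.5] [76.1  8.8] [45.3 -8.9] [45.4  8.8]
```

Emit:
move_arm:
  series:
    - {"slide": [0.035, -0.001, 0], "yaw": 0}
    - {"slide": [0.068, -0.001, 0], "yaw": 0}
    - {"slide": [0.068, -0.001, 0.03], "yaw": 0}
    - {"slide": [0.068, -0.001, 0.07], "yaw": 0}
    - {"slide": [0.068, -0.001, 0.07], "yaw": 0}

```text
clock: 6.5
eef_pos: [0.5799, -0.0143, 0.0911]
tool_rot: [[0.46, 0.888, -0.004], [0.888, -0.46, 0.001], [-0.001, -0.003, -1.0]]
force: [-0.3, 0.1, -4.1]
opening: 0.0362
finger_force: 40.0
```

```bash
python3 - <<'E'
from h import *
# gauge axes in world from measured: edge at tool x=122.9, lateral -0.8 at eef (.565,-.0467), head 62.48
u=np.array([np.cos(np.radians(62.45)),np.sin(np.radians(62.45))]);n=np.array([u[1],-u[0]])
O=np.array([.565,-.0467])+.013*u-.0008*n; print('gauge',O); np.savez('g.npz',O=O,u=u,n=n)
p=O+.021*u; go(p[0],p[1],.041,62.45)
s=arm.sense(); print('TCP gauge',((s['eef_pos'][:2]-O)@u).round(4),((s['eef_pos'][:2]-O)@n).round(4))
E
```

```text
gauge [ 0.57030351 -0.03480408]
t 6.5 pos [ 0.5799 -0.0143  0.0911] head 62.6 F [-0.3  0.1 -4.1] open 0.0362 ff 40.0
slide [-0.0032  0.0023  0.1003] yaw 0.0053
TCP gauge 0.0227 -0.001
```

Emit:
move_arm:
  series:
    - {"slide": [0, 0.002, 0.03], "yaw": 0.004}
    - {"slide": [0, 0.002, 0.06], "yaw": 0.004}
    - {"slide": [0, 0.002, 0.06], "yaw": 0.004}
    - {"slide": [0, 0.002, 0.06], "yaw": 0.004}

```text
clock: 6.9
eef_pos: [0.582, -0.0156, 0.0639]
tool_rot: [[0.462, 0.887, 0.0], [0.887, -0.462, 0.0], [0.0, 0.0, -1.0]]
force: [-0.6, 0.4, -4.6]
opening: 0.0359
finger_force: 40.0
```

```bash
cat >> h.py <<'E'
def gp():
    g=np.load('g.npz'); s=arm.sense(); d=s['eef_pos'][:2]-g['O']; print('TCP gauge mm',(1000*np.array([d@g['u'],d@g['n'],s['eef_pos'][2]])).round(1))
def gog(x,z):
    g=np.load('g.npz'); p=g['O']+x*g['u']; go(p[0],p[1],z,62.45); gp()
E
python3 - <<'E'
from h import *
gog(.021,.041)
im=imaging.capture('wrist'); c=imaging.camera_info('wrist'); np.savez('w3.npz',**c)
cv2.imwrite('pics/w3.png',cv2.resize(im[0:300,140:540,::-1],None,fx=2,fy=2,interpolation=cv2.INTER_CUBIC))
E
```

```text
t 6.9 pos [ 0.582  -0.0156  0.0639] head 62.45 F [-0.6  0.4 -4.6] open 0.0359 ff 40.0
slide [-0.0029 -0.003   0.0457] yaw 0.0001
TCP gauge mm [22.5  1.5 63.9]
```

View pics/w3.png

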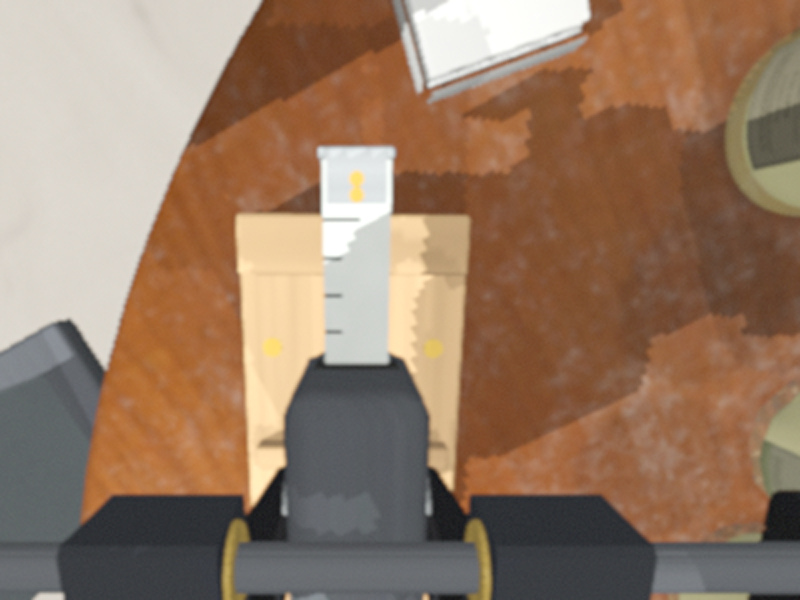

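The blade end (row 150, x 319–395) sits beyond the batten's outer edge (row 213, x 237–470). I'll check the gap numerically, then lower.

```bash
python3 - <<'E'
from h import *
c=dict(np.load('w3.npz')); s=arm.sense(); T=s['eef_pos']; R=s['tool_rot']
P=lambda u,v,z: ((R.T@(ray(c,((u+.5)/2-.5+140,(v+.5)/2-.5),z)-T))[:2]*1000).round(1)
print('edge',P(237,213,.036),P(470,213,.036),'inner',P(243,272,.036),P(467,272,.036),'blade end',P(319,150,T[2]+.014),P(395,150,T[2]+.014))
E
```

```text
edge [ 88.4 -40.6] [88.5 38.1] inner [ 69.1 -39.6] [69.1 38.1] blade end [100.9  -9.9] [100.9   9.7]
```

Emit:
move_arm:
  series:
    - {"slide": [0, -0.002, 0.015], "yaw": 0}
    - {"slide": [0, -0.002, 0.03], "yaw": 0}
    - {"slide": [0, -0.002, 0.043], "yaw": 0}
    - {"slide": [0, -0.002, 0.043], "yaw": 0}

```text
clock: 7.35
eef_pos: [0.5802, -0.0154, 0.0406]
tool_rot: [[0.463, 0.886, -0.002], [0.886, -0.463, 0.0], [-0.0, -0.002, -1.0]]
force: [0.3, -0.1, -5.3]
opening: 0.0357
finger_force: 40.0
```

```bash
python3 -c "
from h import *
gog(-.037,.041)"
```

```text
t 7.35 pos [ 0.5802 -0.0154  0.0406] head 62.43 F [ 0.3 -0.1 -5.3] open 0.0357 ff 40.0
slide [-0.1176  0.0005 -0.0008] yaw -0.0006
TCP gauge mm [21.8 -0.2 40.6]
```

Emit:
move_arm:
  series:
    - {"slide": [-0.01, 0, 0], "yaw": 0}
    - {"slide": [-0.02, 0, 0], "yaw": 0}
    - {"slide": [-0.03, 0, 0], "yaw": 0}
    - {"slide": [-0.04, 0, 0], "yaw": 0}
    - {"slide": [-0.04, 0, 0], "yaw": 0}

```text
clock: 7.85
eef_pos: [0.5711, -0.0337, 0.0418]
tool_rot: [[0.463, 0.886, 0.0], [0.886, -0.463, 0.0], [0.0, 0.0, -1.0]]
force: [-0.4, 3.0, -6.1]
opening: 0.0359
finger_force: 40.0
```

```bash
python3 -c "
from h import *
gog(-.037,.041)"
```

```text
t 7.85 pos [ 0.5711 -0.0337  0.0418] head 62.4 F [-0.4  3.  -6.1] open 0.0359 ff 40.0
slide [-0.0767 -0.0004  0.0015] yaw -0.0019
TCP gauge mm [ 1.3  0.2 41.8]
```

Hook contact felt: +y force is about 3 N. Continuing to draw.

Emit:
move_arm:
  series:
    - {"slide": [-0.018, 0, 0], "yaw": 0}
    - {"slide": [-0.036, 0, 0], "yaw": 0}
    - {"slide": [-0.056, 0, 0], "yaw": 0}
    - {"slide": [-0.077, 0, 0], "yaw": 0}
    - {"slide": [-0.077, 0, 0], "yaw": 0}

```text
clock: 8.35
eef_pos: [0.553, -0.0685, 0.0417]
tool_rot: [[0.464, 0.886, -0.0], [0.886, -0.464, 0.0], [0.0, -0.0, -1.0]]
force: [1.0, 3.7, -4.6]
opening: 0.0357
finger_force: 40.0
```

```bash
python3 - <<'E'
from h import *
gog(-.037,.028)
im=imaging.capture('wrist'); c=imaging.camera_info('wrist'); np.savez('w4.npz',**c)
cv2.imwrite('pics/w4.png',cv2.resize(im[0:300,140:540,::-1],None,fx=2,fy=2,interpolation=cv2.INTER_CUBIC))
E
```

```text
t 8.35 pos [ 0.553  -0.0685  0.0417] head 62.36 F [ 1.   3.7 -4.6] open 0.0357 ff 40.0
slide [ 0.0017 -0.0005  0.0274] yaw -0.003
TCP gauge mm [-37.8   0.2  41.7]
```

View pics/w4.png

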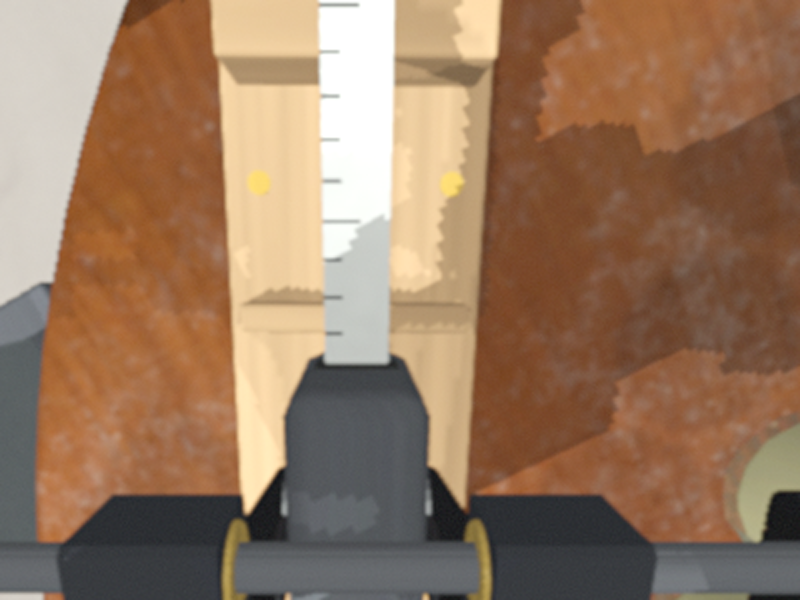

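The blade is drawn out. The case front (row 362) is behind the ridge's near edge (row ~331), and the pull is about 3.8 N, so I lower it.

Emit:
move_arm:
  series:
    - {"slide": [0, 0, 0.01], "yaw": 0}
    - {"slide": [0, 0, 0.02], "yaw": 0}
    - {"slide": [0, 0, 0.027], "yaw": 0}
    - {"slide": [0, 0, 0.027], "yaw": 0}

```text
clock: 8.8
eef_pos: [0.5535, -0.067, 0.0274]
tool_rot: [[0.463, 0.887, -0.001], [0.887, -0.463, 0.0], [-0.0, -0.001, -1.0]]
force: [2.3, 3.0, -6.4]
opening: 0.0359
finger_force: 40.0
```

```bash
python3 -c "
from h import *
gog(-.034,.026)"
```

```text
t 8.8 pos [ 0.5535 -0.067   0.0274] head 62.45 F [ 2.3  3.  -6.4] open 0.0359 ff 40.0
slide [ 0.0046 -0.0001  0.0029] yaw -0.0002
TCP gauge mm [-36.3   0.   27.4]
```

Emit:
move_arm:
  series:
    - {"slide": [0.002, 0, 0.002], "yaw": 0}
    - {"slide": [0.003, 0, 0.004], "yaw": 0}
    - {"slide": [0.003, 0, 0.004], "yaw": 0}

```text
clock: 9.1
eef_pos: [0.5543, -0.0658, 0.0261]
tool_rot: [[0.462, 0.887, 0.0], [0.887, -0.462, 0.0], [0.0, 0.0, -1.0]]
force: [1.8, 2.8, -4.8]
opening: 0.0358
finger_force: 40.0
```

```bash
python3 -c "
from h import *
gog(-.034,.026)"
```

```text
t 9.1 pos [ 0.5543 -0.0658  0.0261] head 62.46 F [ 1.8  2.8 -4.8] open 0.0358 ff 40.0
slide [ 0.0018 -0.0003  0.0002] yaw 0.0002
TCP gauge mm [-34.9   0.2  26.1]
```

Near contact; a bit further down until the weight comes off.

Emit:
move_arm:
  series:
    - {"slide": [0, 0, 0.002], "yaw": 0}
    - {"slide": [0, 0, 0.003], "yaw": 0}
    - {"slide": [0, 0, 0.003], "yaw": 0}

```text
clock: 9.4
eef_pos: [0.5543, -0.0658, 0.026]
tool_rot: [[0.462, 0.887, 0.001], [0.887, -0.462, -0.0], [0.0, 0.001, -1.0]]
force: [-1.1, 4.3, 14.5]
opening: 0.036
finger_force: 40.0
```

```bash
python3 -c "
from h import *
gog(-.034,.026)"
```

```text
t 9.4 pos [ 0.5543 -0.0658  0.026 ] head 62.45 F [-1.1  4.3 14.5] open 0.036 ff 40.0
slide [ 0.0018 -0.0004  0.    ] yaw 0.0001
TCP gauge mm [-34.9   0.2  26. ]
```

Seated on the board (contact force felt). I ease off and release.

Emit:
move_arm:
  series:
    - {"slide": [0, 0, -0.002], "yaw": 0}
    - {"slide": [0, 0, -0.002], "yaw": 0}
  squeeze: 10

```text
clock: 9.6
eef_pos: [0.5543, -0.0659, 0.026]
tool_rot: [[0.463, 0.887, 0.0], [0.887, -0.463, 0.0], [0.0, 0.0, -1.0]]
force: [0.4, 4.2, 5.8]
opening: 0.0358
finger_force: 10.0
```

Emit:
move_arm:
  series:
    - {"slide": [0, 0, 0], "yaw": 0}
    - {"slide": [0, 0, 0], "yaw": 0}
    - {"slide": [0, 0, 0], "yaw": 0}
    - {"slide": [0, 0, 0], "yaw": 0}
    - {"slide": [0, 0, 0], "yaw": 0}
  jaw: 0.2

```text
clock: 10.1
eef_pos: [0.5542, -0.066, 0.0256]
tool_rot: [[0.463, 0.887, -0.0], [0.887, -0.463, 0.0], [-0.0, -0.0, -1.0]]
force: [0.1, 0.1, 0.7]
opening: 0.0709
finger_force: 0.0
```

```bash
python3 - <<'E'
from h import *
gog(-.034,.2)
im=imaging.capture('wrist'); c=imaging.camera_info('wrist'); np.savez('w5.npz',**c)
cv2.imwrite('pics/w5.png',cv2.resize(im[0:300,140:540,::-1],None,fx=2,fy=2,interpolation=cv2.INTER_CUBIC))
E
```

```text
t 10.1 pos [ 0.5542 -0.066   0.0256] head 62.44 F [0.1 0.1 0.7] open 0.0709 ff 0.0
slide [ 0.0022 -0.0004 -0.3489] yaw -0.0004
TCP gauge mm [-35.1   0.2  25.6]
```

View pics/w5.png

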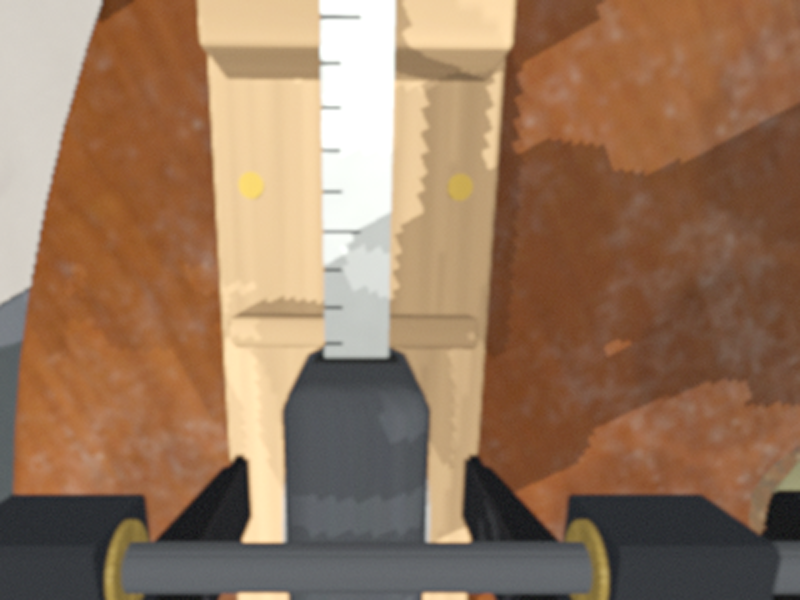

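The case stands upright, locked against the ridge (case front at row 355, ridge near edge ~347), in line, and the fingers are clear on both sides. I retreat straight up.

Emit:
move_arm:
  series:
    - {"slide": [0, 0, -0.04], "yaw": 0}
    - {"slide": [0, 0, -0.1], "yaw": 0}
    - {"slide": [0, 0, -0.18], "yaw": 0}
    - {"slide": [0, 0, -0.26], "yaw": 0}
    - {"slide": [0, 0, -0.3], "yaw": 0}

```text
clock: 10.65
eef_pos: [0.555, -0.0661, 0.1789]
tool_rot: [[0.463, 0.887, 0.004], [0.887, -0.463, -0.001], [0.001, 0.004, -1.0]]
force: [0.3, 0.6, -0.2]
opening: 0.076
finger_force: 0.0
```

```bash
python3 - <<'E'
from h import *
gog(-.034,.2)
im=imaging.capture('wrist')
cv2.imwrite('pics/w6.png',cv2.resize(im[0:300,140:540,::-1],None,fx=2,fy=2,interpolation=cv2.INTER_CUBIC))
E
```

```text
t 10.65 pos [ 0.555  -0.0661  0.1789] head 62.45 F [ 0.3  0.6 -0.2] open 0.076 ff 0.0
slide [ 0.0017 -0.0017 -0.0422] yaw -0.0001
TCP gauge mm [-34.8   0.9 178.9]
```

View pics/w6.png

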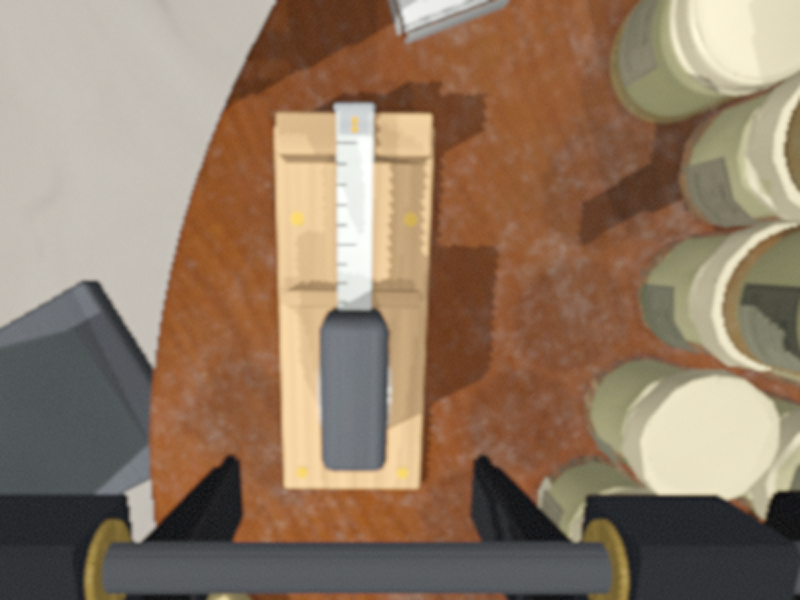

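The view shows the blade hooked over the batten's outer edge (end at (355,103)). The case is upright, in line behind the ridge (320–388, 310–470), and nothing touches it.

```bash
python3 -c "
from bench import arm
print(arm.hand_in())"
```

```text
the job is handed in; nothing more can be done
None
```

The tape is hooked on the batten's outer edge and drawn out, with its case upright and in line on the board, locked behind the ridge; the arm is clear and touched no bystanders, and the job was handed in at about 10.7 s.

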